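Lever a panini grill's rear feet back onto their riser pads

TASK

The heavy panini grill has been knocked sideways and its two rear feet have come down off the orange riser pads that make the fat run to its front. Push the toe of the pry bar in under the rear of its base, lever the rear up over the wooden block just far enough to clear the pads (less than 20 mm off the counter), swing the bar to carry both rear feet over their pads, lower the grill gently so that each foot stands wholly on its pad, then draw the bar right out from under the grill, lay its handle back down on the counter and let go. Move the grill only with the bar, never with the gripper or the arm, do not bang or force it, and leave the plates and the glass where they are.

Things in the scene. Friction and masses are not known exactly. Their poses are not given: they have to be found in the camera images.
- pad_near (a point): Centre of the top face of the orange rubber riser pad nearer to the robot. The two pads are alike, 36 mm (x) by 130 mm (y) and 8 mm high, glued to the counter, their ends showing behind the grill; the point's x axis points from this pad to the far one, y from the rear to the front of the grill, z up. The pads' centres are 210 mm apart.
- pad_far (a point): Centre of the top face of the other orange pad, farther from the robot, 210 mm along the pads' own +x.
- foot_near (a point): Centre of the sole of the grill's rear foot nearer to the robot, to go on the near pad; axes: the grill's own. The four black feet are 24 mm across, 40 mm tall, 210 mm apart in x, 260 mm in y; the rear ones are 50 mm in from the rear face, under the two hinge posts. At the start all stand flat on the counter, the rear ones 30 to 42 mm off their pads' centre lines, to +x.
- foot_far (a point): Centre of the sole of the grill's other rear foot, farther from the robot, to stand on the far pad.
- rear_edge (a point): Middle of the lower edge of the grill's rear face, 40 mm above the counter at the start, grill's own axes (y towards its front, z up). Between the two rear feet the space under the flat base is free.
- block_top (a point): Centre of the top face of the loose beech block, the fulcrum, 100 mm (x) by 50 mm (y) by 44 mm high, 0.35 kg, y axis towards the grill. It stands behind the grill, its grill-side top edge about 60 mm from the rear face; a bar whose handle is raised bears on that edge and pivots there.
- bar_grip (a point): Centre of the red round handle sleeve (28 mm across, 115 mm long) of the steel pry bar, the place to grip it. Axes are the bar's own: y along the bar to the toe, x across, z up out of its top face. At the start the bar leans on the block, handle end down on the counter, toe in the air 10 to 30 mm short of the grill's rear face and higher than the base's underside.
- bar_toe (a point): Top edge of the tip of the bar's toe, bar's own axes: 389 mm along +y from the handle's centre and 9 mm above it. Under load the toe creeps sideways under the base, and the shank on the block: swinging the bar by 0.1 rad carries the feet only about 4 to 7 mm, less than its geometry gives, so the feet must be watched. Levering takes about 8 to 20 N at the handle.
- bar: The pry bar, 450 mm long, 0.75 kg, a straight flat shank 26 mm wide and 10 mm thick; its last 42 mm at the toe are 6 mm thick and bent up by 0.2 rad. Axes as bar_grip; origin on the shank's underside, 165 mm from the handle's centre towards the toe and 5 mm below the handle's centre line.
- grill: Steel and black cast-iron panini grill, 290 mm (x) by 360 mm (y) by 210 mm high, 10 to 14.5 kg, loose; rear faces the block (its -y), front with grease drawer +y. Origin at the middle of its four feet, at sole height. Levered up at the rear (45 to 65 N at the toe) it tips about its front feet; swung, it turns in plan about a point near its front feet.
- plates: Stack of white dessert plates, 160 mm across and 75 mm high; origin at the centre of its foot. To be left alone.
- glass: Straight drinking glass, 60 mm across and 130 mm high; origin at the centre of its foot. To be left alone.

How it is judged:
By the outcome, as a careful person would: the job done as asked, in the order asked, and still so for the second after the job is handed in, with the robot touching nothing.
It also fails if it takes over 67 s, if anything falls off the work surface, if the arm or the gripper's body presses on something with over 40 N, if the wrist force passes 120 N, or if a joint passes its speed limit or range.

ROBOT

A 6-joint arm with a two-finger parallel gripper is mounted at the origin on the work surface. World frame = base frame: x ahead of the robot, y to its left, z up, the work surface at z = 0. Lengths are in m, angles in rad, forces in N, time in s.
With the tool pointing down it reaches from about 0.325 to 0.925 m from the base axis. Payload 3.1 kg.
Tool frame: the origin (TCP) lies midway between the tips of the shut fingers; the grasp point (between the pads) lies 19 mm behind it; x points along the fingers, y is the direction in which the jaws open and shut, and the axes are right-handed (so a half turn about x gives the same grasp; the last joint's range is limited). The gripper opens to 85 mm and grips with 20 to 120 N. Pads are 22 mm wide; open, the fingers measure 114 mm over their backs; the gripper's body (76 mm by 85 mm) begins 54 mm behind the grasp point. The pads swing forward as they close: fully open they stand 13 mm farther back than shut.
Start: joints at [-1.385, 0.217, 1.613, -0, 1.311, -0.112], TCP at [0.183, -0.597, 0.231] pointing down, gripper open.
Joint ranges: [-2.75, 2.75], [-0.78, 2.1], [0.31, 2.55], [-1.13, 4.27], [0.13, 2.63], [-2.58, 2.58]. Speed limits (rad/s): [2.79, 2.79, 3.14, 3.14, 3.14, 3.14].

INTERFACE

Orientations are given as a rotation vector (axis times angle).
In Python, from plant import manip gives the robot as it stands. The module is installed in compiled form; this text tells all that it offers.
- The arm moves only by the tool carry_out, never from a script. Its argument "increments" is a list that holds one entry, the list of rows, each a list of 5 numbers: the shift along the tool's x, y, z in units of 50 mm (1.0 is 50 mm), then the turn about the tool's x in units of 8 degrees (1.0 is 8 degrees), then the opening, from -1 (shut) to 1 (fully open). A call has 1 to 20 rows; each row is the pose to reach, as a shift and turn from the pose commanded when the call began, along the tool's axes at that moment; what a row does not reach only later rows make up. A row lasts 1/10 s, in which the tool goes at most 50 mm and 8.59 degrees, less where a joint would pass 70% of its speed; a pose out of reach is approached as far as the arm can. A call with a gripper value outside its range is refused whole. The fingers move at their own pace and stop on an object; "grip_force" is the grip in N (left out, the last holds). Time passes only in rows, so rows that repeat a pose let the fingers close. It gives the time, the measured TCP pose, the force and the opening at its end, in the units of the state.
- manip.read_state(): the state, without advancing time (a new reading comes with each control period).
- manip.snapshot(name): name is "scene" or "side" or "wrist"; returns a dict with "img" (384x512x3 uint8, red, green, blue), "depth" (384x512 float32, m along the optical axis (not along the pixel's ray), 0 where there is no reading), "K" (3x3 intrinsics, pixels), "xyz" and "orientation" of the camera in the world. Camera axes: x right, y up, looking along -z (the intrinsics and any distortion apply to the point x, -y, -z); pixel columns grow to the right and rows downward; lengths in m; the calibration is good to about 2 mm. The wrist camera is an equidistant fisheye: a pixel r from the principal point sees the ray r / f radians off the axis. A picture is of the moment at which its call begins.
- manip.sign_off(): hands the job in, once; it reports no verdict.
The state is a dict: "t": time; "joint_positions": joint angles; "qvel": joint speeds; "tau": joint torques, N m; "tool_pos": TCP position; "orientation": TCP orientation; "contact_force": force on the tool from outside, world axes, zero at the start; "moment": the same for the moment, N m; "opening": opening from 0.0 (shut) to 1.0 (fully open).
Only numpy, scipy, OpenCV 4.12 (cv2) and the standard library are available. Lean on these libraries where they do the work, as an engineer would, in place of code of your own. Each camera call takes 0.05 s, during which the arm holds its last target.

## Working session

There is one attempt and no reset: what is moved stays moved. The work goes in short steps, Python scripts to look and compute and a tool call to move; the robot and the scene stay as the last step left them, time stands still between calls to the robot, and variables do not carry over. Pictures are saved under pics/ and viewed, and the job is handed in when it is done.

Besides the shell and the picture viewer there is one more tool, called after "Call:" by a JSON object that holds its "name" and its "arguments", one argument or row to a line. carry_out: Moves the arm, as the interface text tells. Its arguments: {"type":"object","properties":{"increments":{"type":"array","items":{"type":"array","items":{"type":"array","items":{"type":"number"}}}},"grip_force":{"type":"number"}},"required":["increments"]}

```bash
mkdir -p pics
cat > h.py <<'E'
import numpy as np, cv2
from scipy.spatial.transform import Rotation as R
from plant import manip
def snap(n,save=None):
    s=manip.snapshot(n)
    if save: cv2.imwrite(f'pics/{save}.png',cv2.cvtColor(s['img'],cv2.COLOR_RGB2BGR))
    np.savez(f'/tmp/{save or n}.npz',**s)
    return s
def load(f): return dict(np.load(f'/tmp/{f}.npz'))
def rot(s):
    o=np.array(s['orientation'],float)
    return o if o.shape==(3,3) else R.from_rotvec(o).as_matrix()
def cloud(s):
    K=s['K'];d=s['depth'];v,u=np.mgrid[:d.shape[0],:d.shape[1]]
    p=np.stack([(u-K[0,2])/K[0,0]*d,-(v-K[1,2])/K[1,1]*d,-d],-1)
    return p@rot(s).T+s['xyz']
def proj(s,P):
    K=s['K'];q=(np.atleast_2d(P)-s['xyz'])@rot(s)
    return np.stack([K[0,2]+K[0,0]*q[:,0]/-q[:,2],K[1,2]-K[1,1]*q[:,1]/-q[:,2]],-1)
E
python3 - <<'E'
from h import *
for n in ['scene','side','wrist']:
    s=snap(n,n+'0'); print(n,s['xyz'],s['orientation'],s['K'].tolist(),s.keys())
print(manip.read_state())
E
```

```text
scene [ 1.3642797  -0.17053276  0.82387217] [0.68445132 0.53341588 1.20680593] [[472.2299016285197, 0.0, 258.10855968236604], [0.0, 472.2299016285197, 204.0141815829213], [0.0, 0.0, 1.0]] dict_keys(['img', 'depth', 'K', 'xyz', 'orientation'])
side [ 0.08877803 -0.0962681   0.97867174] [ 0.44576775 -0.33156966 -1.20581625] [[407.1306508884259, 0.0, 259.2252676958255], [0.0, 407.1306508884259, 194.6637363390006], [0.0, 0.0, 1.0]] dict_keys(['img', 'depth', 'K', 'xyz', 'orientation'])
wrist [ 0.26513498 -0.5719287   0.37264046] [-0.28705006  0.21453578 -1.25977853] [[297.3186396354542, 0.0, 256.503531221398], [0.0, 297.3186396354542, 190.95467390039516], [0.0, 0.0, 1.0]] dict_keys(['img', 'depth', 'K', 'xyz', 'orientation'])
{'t': 0.15, 'joint_positions': array([-1.38521187e+00,  2.17578095e-01,  1.61457088e+00,  2.81416189e-05,
        1.31126728e+00, -1.12159805e-01]), 'qvel': array([ 0.00045011, -0.00340631, -0.00500675, -0.0020987 , -0.00052689,
       -0.00145666]), 'tau': array([ 1.97166810e-04, -3.97454131e+01, -3.04415131e+01, -1.97537843e-04,
        5.84813242e-03,  4.01405586e-06]), 'tool_pos': array([ 0.18329253, -0.59687979,  0.23026716]), 'orientation': array([ 2.06201881,  0.31116481, -2.06210172]), 'contact_force': array([ 0.1844329 ,  0.27218849, -0.13829369]), 'moment': array([ 0.00799391, -0.01396465, -0.0232951 ]), 'opening': 0.9973934820561292}
```

View pics/scene0.png

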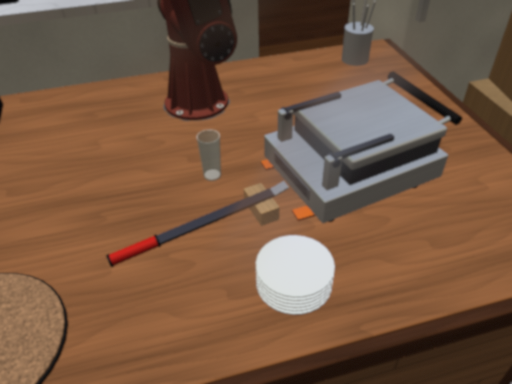

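View pics/side0.png

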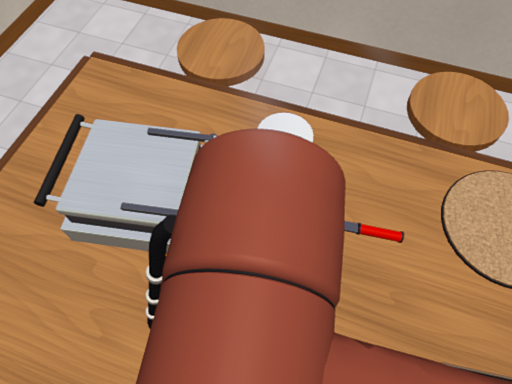

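View pics/wrist0.png

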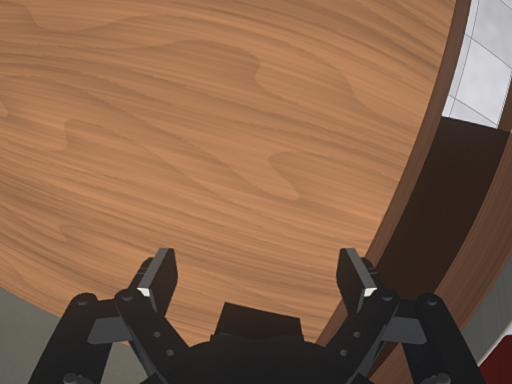

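Run:
```python
from h import *
s=load('scene0');P=cloud(s);im=s['img'].astype(int);hsv=cv2.cvtColor(s['img'],cv2.COLOR_RGB2HSV)
crop=cv2.resize(s['img'][130:270,90:460],None,fx=2.1,fy=2.1,interpolation=cv2.INTER_CUBIC)
cv2.imwrite('pics/crop0.png',crop[...,::-1])
v,u=np.mgrid[:384,:512]
def reg(m,name):
    p=P[m&(s['depth']>0)]
    print(name,len(p),p.mean(0).round(4),p.min(0).round(4),p.max(0).round(4)); return p
H,S,V=hsv[...,0],hsv[...,1],hsv[...,2]
red=((H<4)|(H>176))&(S>200)&(V>120)&(u>90)&(u<180)&(v>220)
p=reg(red,'handle')
c=p.mean(0);d=np.linalg.svd(p-c)[2][0];t=(p-c)@d;print(d,t.min(),t.max())
org=(H>4)&(H<14)&(S>220)&(V>190)
for m,n in [(org&(u>285)&(u<320)&(v>195)&(v<225),'padfar'),(org&(u>250)&(u<275)&(v>150)&(v<172),'padnear')]:
    p=reg(m,n); 
dark=(V<110)&(u>155)&(u<275)&(v>185)&(v<245)
p=reg(dark,'shank');c=p.mean(0);d=np.linalg.svd(p-c)[2][0];print(d)
print('table',P[300,150],P[330,200],P[100,100])
```

```text
handle 377 [ 0.614  -0.2566  0.0302] [ 0.5942 -0.3098  0.021 ] [ 0.6286 -0.2053  0.04  ]
[ 0.15721113 -0.98298431 -0.09500789] -0.05240509891661836 0.05308308030392862<stdin>:8: RuntimeWarning: Mean of empty slice.
  ret = um.true_divide(
Traceback (most recent call last):
ValueError: zero-size array to reduction operation minimum which has no identity
```

View pics/crop0.png

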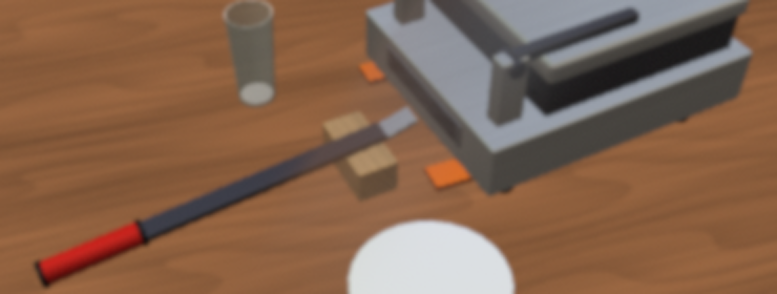

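Run:
```python
from h import *
s=load('scene0');P=cloud(s);hsv=cv2.cvtColor(s['img'],cv2.COLOR_RGB2HSV)
for (u,v) in [(300,213),(308,212),(266,164),(263,162),(268,212),(262,195),(278,188),(284,184),(210,215),(330,205),(275,150),(266,150)]:
    print((u,v),s['img'][v,u],hsv[v,u],P[v,u].round(4),)
```

```text
(300, 213) [213 110  48] [ 11 198 213] [0.598  0.1456 0.011 ]
(308, 212) [215 110  44] [ 12 203 215] [0.5964 0.1673 0.0066]
(266, 164) [200 107  54] [ 11 186 200] [0.3892 0.1219 0.0102]
(263, 162) [198 103  46] [ 11 196 198] [0.3748 0.1175 0.0073]
(268, 212) [113  88  64] [ 15 111 113] [0.6011 0.0627 0.0412]
(262, 195) [89 76 75] [ 2 40 89] [0.5565 0.0613 0.057 ]
(278, 188) [146 145 152] [124  12 152] [0.5453 0.1053 0.0586]
(284, 184) [147 145 152] [129  12 152] [0.5451 0.1206 0.0674]
(210, 215) [62 61 71] [123  36  71] [ 0.5732 -0.0712  0.0436]
(330, 205) [72 68 64] [15 28 72] [0.6727 0.1855 0.0948]
(275, 150) [103  95  89] [ 13  35 103] [0.454  0.1263 0.1036]
(266, 150) [88 80 73] [14 43 88] [0.4024 0.1181 0.0684]
```

Run:
```python
from h import *
s=load('scene0');im=s['img'][...,::-1]
a=cv2.resize(im[140:230,240:350],None,fx=6,fy=6,interpolation=cv2.INTER_CUBIC)
for i in range(0,110,10): cv2.putText(a,str(240+i),(i*6,8),0,.3,(0,0,255)); cv2.line(a,(i*6,10),(i*6,14),(0,0,255))
for i in range(0,90,10): cv2.putText(a,str(140+i),(0,i*6+3),0,.3,(0,0,255))
cv2.imwrite('pics/c1.png',a)
s=load('side0');im=s['img'][...,::-1]
a=cv2.resize(im[100:270,20:230],None,fx=3.5,fy=3.5,interpolation=cv2.INTER_CUBIC)
cv2.imwrite('pics/c2.png',a)
```

```text
(no output)
```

View pics/c1.png

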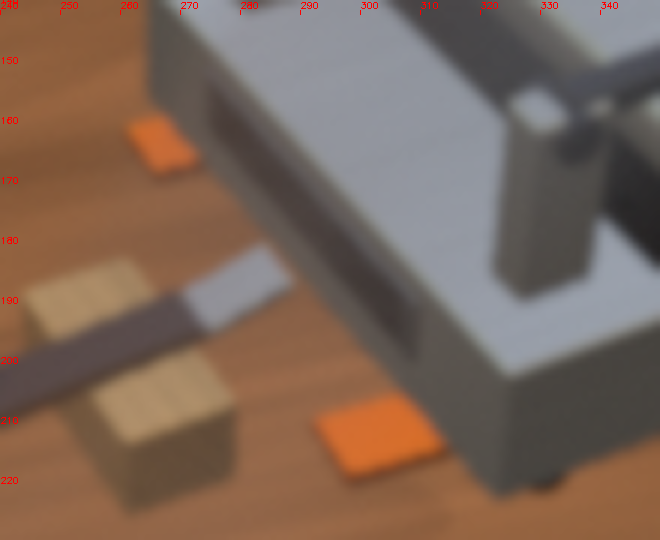

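View pics/c2.png

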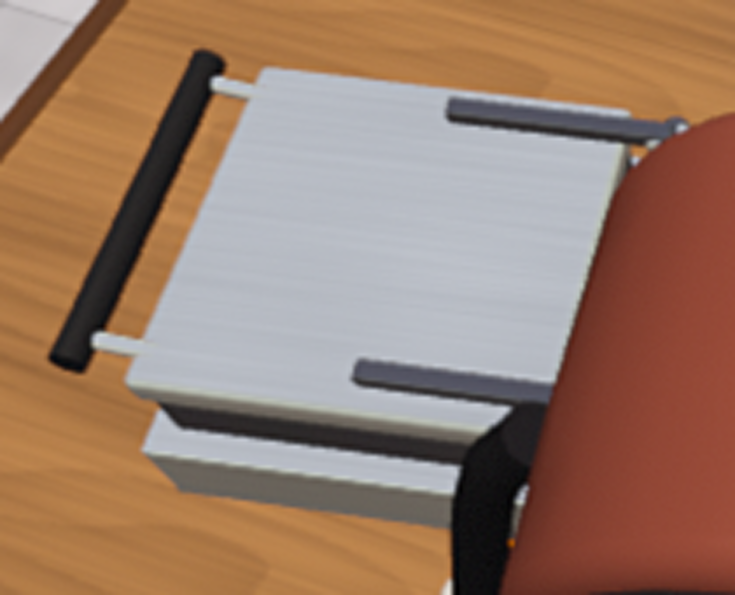

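```bash
cat >> h.py <<'E'
from scipy.optimize import least_squares
def ray(s,uv,z):
    K=s['K'];u,v=uv
    d=rot(s)@np.array([(u-K[0,2])/K[0,0],-(v-K[1,2])/K[1,1],-1]);o=np.array(s['xyz'])
    return o+d*(z-o[2])/d[2]
def T2(x,y,a,loc):
    loc=np.atleast_2d(loc);c,sn=np.cos(a),np.sin(a)
    return np.c_[x+c*loc[:,0]-sn*loc[:,1],y+sn*loc[:,0]+c*loc[:,1],loc[:,2]]
def fit2(s,loc,px,x0):
    f=lambda q:(proj(s,T2(*q,loc))-px).ravel()
    r=least_squares(f,x0); return r.x, r.fun.reshape(-1,2)
E
python3 - <<'E'
from h import *
s=load('scene0')
for n,uv,z in [('gl far',(322.6,222.6),.04),('gl near',(264.7,156.5),.04),('far rn',(292.2,209.8),.008),('far rf',(298,219.8),.008),('near rn',(261,161.4),.008),('near rf',(266.4,169),.008),
 ('blk top rear-far',(261.2,213.5),.044),('blk top front-far',(278.5,207),.044),('blk rn',(243.3,189),.044),('blk fn',(260.5,182.5),.044)]:
    print(n,ray(s,uv,z).round(4))
# pads: local: centers at (0,0),(210,0)
loc=np.array([[-.018,-.065,.008],[.018,-.065,.008],[.192,-.065,.008],[.228,-.065,.008]])
print('pads',*fit2(s,loc,np.array([[261,161.4],[266.4,169],[292.2,209.8],[298,219.8]]),[.38,.18,0]))
gx=[[.145,-.18,.04],[-.145,-.18,.04]]
print('grill',*fit2(s,np.array(gx),np.array([[322.6,222.6],[264.7,156.5]]),[.5,.3,0]))
b=[[.05,-.025,.044],[.05,.025,.044],[-.05,-.025,.044],[-.05,.025,.044]]
print('block',*fit2(s,np.array(b),np.array([[261.2,213.5],[278.5,207],[243.3,189],[260.5,182.5]]),[.55,.06,0]))
w=load('wrist0');print(rot(w));st=manip.read_state();Rt=R.from_rotvec(st['orientation']).as_matrix();print(Rt);print('cam in tool',Rt.T@(w['xyz']-st['tool_pos']));print(Rt.T@rot(w))
# hinge posts/ top corners
for uv in [(324.7,202.7),(262,135)]:
  print(uv,[ray(s,uv,z).round(4) for z in (.09,.1,.11)])
E
```

```text
gl far [0.6704 0.1734 0.04  ]
gl near [0.3929 0.1172 0.04  ]
far rn [0.579  0.1321 0.008 ]
far rf [0.6159 0.1341 0.008 ]
near rn [0.3714 0.1128 0.008 ]
near rf [0.4077 0.1174 0.008 ]
blk top rear-far [0.604  0.0451 0.044 ]
blk top front-far [0.595  0.0907 0.044 ]
blk rn [0.5079 0.0271 0.044 ]
blk fn [0.4968 0.0749 0.044 ]
pads [0.38319493 0.17995985 0.08511609] [[ 0.24566329 -0.19151999]
 [-0.35004928 -0.17608248]
 [-0.08630267  0.33843844]
 [ 0.18058061 -0.04474093]]
grill [0.49608981 0.32205614 0.19246084] [[ 0.29335287  0.73461185]
 [-0.34828218 -1.05882238]]
block [0.55081375 0.05946865 0.17735264] [[-0.5296891   0.23855132]
 [ 0.94152349 -0.00901619]
 [-0.5979545  -0.38837917]
 [ 0.17626497  0.06508127]]
[[ 0.29372004  0.90262246  0.31464461]
 [-0.95588969  0.27798958  0.0948509 ]
 [-0.00185337 -0.32862515  0.94445862]]
[[-3.09759596e-04  2.93357261e-01 -9.56002835e-01]
 [ 1.79730104e-03 -9.56001174e-01 -2.93357334e-01]
 [-9.99998337e-01 -1.80909514e-03 -2.31120775e-04]]
cam in tool [-1.42353567e-01 -1.01767654e-04 -8.55941140e-02]
[[ 4.43615519e-05  3.28844638e-01 -9.44384033e-01]
 [ 9.99999927e-01 -3.72992904e-04 -8.29060689e-05]
 [-3.79511759e-04 -9.44383960e-01 -3.28844631e-01]]
(324.7, 202.7) [array([0.6577, 0.1793, 0.09  ]), array([0.6673, 0.1746, 0.1   ]), array([0.6769, 0.1698, 0.11  ])]
(262, 135) [array([0.3634, 0.1189, 0.09  ]), array([0.377 , 0.1149, 0.1   ]), array([0.3906, 0.111 , 0.11  ])]
```

Call:
{"name": "carry_out", "arguments": {
  "increments": [
    [[-0.1, -0.4, -0.4, -0.5, 1], [-0.2, -0.9, -0.9, -1.0, 1], [-0.4, -1.5, -1.5, -1.7, 1], [-0.6, -2.1, -2.2, -2.4, 1], [-0.8, -2.7, -2.8, -3.1, 1], [-1.0, -3.3, -3.4, -3.8, 1], [-1.2, -3.9, -4.1, -4.5, 1], [-1.4, -4.5, -4.7, -5.2, 1], [-1.6, -5.1, -5.3, -5.9, 1], [-1.7, -5.7, -6.0, -6.6, 1], [-1.8, -6.3, -6.6, -7.3, 1], [-1.9, -6.9, -7.2, -8.0, 1], [-2.0, -7.5, -7.8, -8.7, 1], [-2.0, -8.0, -8.4, -9.3, 1], [-2.0, -8.5, -8.9, -9.9, 1], [-2.0, -8.8, -9.2, -10.2, 1], [-2.0, -9.0, -9.4, -10.4, 1], [-2.0, -9.0, -9.4, -10.4, 1]]
  ]
}}

```text
t: 1.95
tool_pos: [0.5009, -0.0283, 0.3309]
orientation: [1.074, 1.29, -1.075]
contact_force: [0.5, -0.3, 0.2]
opening: 0.996
```

Run:
```python
from h import *
for n in ['wrist','side','scene']:
    s=snap(n,n+'1')
st=manip.read_state();print(st['t'],st['tool_pos'],st['joint_positions'].round(2),R.from_rotvec(st['orientation']).as_matrix().round(3))
```

```text
2.1 [ 0.50027742 -0.03022259  0.33111988] [-0.2  -0.12  1.78 -0.    1.48 -0.38] [[-0.001  0.984  0.177]
 [-0.001  0.177 -0.984]
 [-1.    -0.001  0.   ]]
```

View pics/wrist1.png

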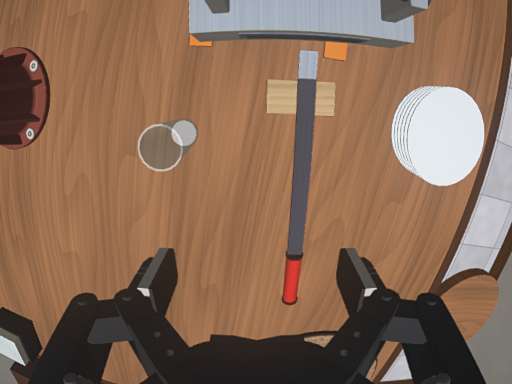

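View pics/side1.png

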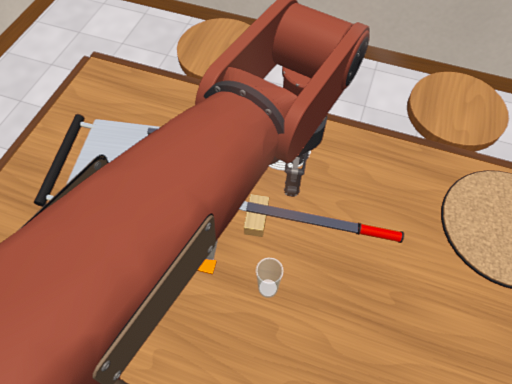

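```bash
cat >> h.py <<'E'
def wproj(s,P):
    K=s['K'];q=(np.atleast_2d(P)-s['xyz'])@rot(s);x,y,z=q[:,0],-q[:,1],-q[:,2]
    n=np.hypot(x,y);th=np.arctan2(n,z);k=K[0,0]*th/np.maximum(n,1e-9)
    return np.c_[K[0,2]+k*x,K[1,2]+k*y]
def wray(s,uv,z):
    K=s['K'];x,y=uv[0]-K[0,2],uv[1]-K[1,2];r=np.hypot(x,y);th=r/K[0,0]
    d=rot(s)@np.array([np.sin(th)*x/r,-np.sin(th)*y/r,-np.cos(th)]);o=np.array(s['xyz'])
    return o+d*(z-o[2])/d[2]
def zoom(s,u0,u1,v0,v1,f,name):
    a=cv2.resize(s['img'][v0:v1,u0:u1,::-1],None,fx=f,fy=f,interpolation=cv2.INTER_CUBIC)
    for u in range(u0,u1,10): cv2.putText(a,str(u),((u-u0)*f,8),0,.3,(0,0,255))
    for v in range(v0,v1,10): cv2.putText(a,str(v),(0,(v-v0)*f+3),0,.3,(0,0,255))
    cv2.imwrite(f'pics/{name}.png',a)
E
python3 - <<'E'
from h import *
s=load('wrist1'); zoom(s,180,350,20,130,4,'z1'); zoom(s,270,430,20,130,4,'z2')
E
```

```text
(no output)
```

View pics/z1.png

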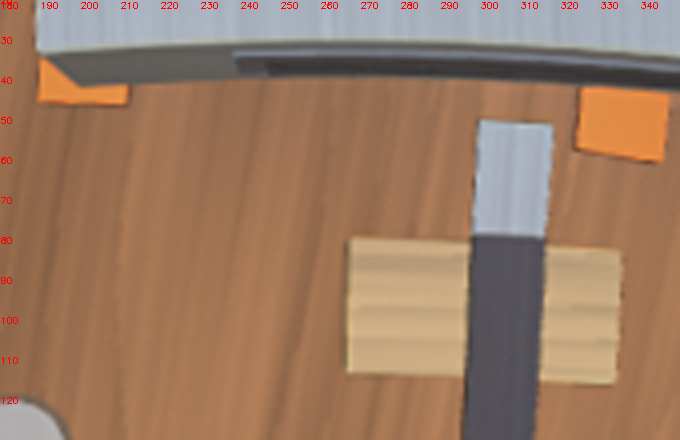

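View pics/z2.png

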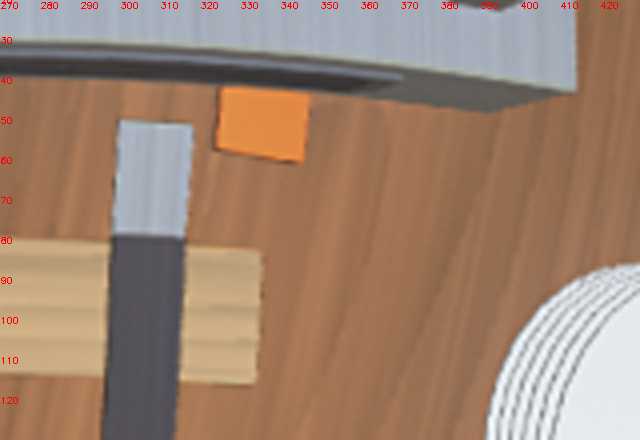

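Run:
```python
from h import *
s=load('wrist1'); g=load('scene0')
def fit(ploc,wpx,spx,sloc,x0):
    f=lambda q:np.r_[(wproj(s,T2(*q,ploc))-wpx).ravel(),(.5*(proj(g,T2(*q,sloc))-spx)).ravel()]
    r=least_squares(f,x0);return r.x.round(4),r.fun.round(2)
A=np.array
pl=A([[-.018,-.065,.008],[.018,-.065,.008],[.192,-.065,.008],[.228,-.065,.008]])
w=A([[189.2,45.4],[211.7,46],[323.7,56.9],[344.9,59.8]])
p,_=fit(pl,w,np.zeros((0,2)),np.zeros((0,3)),[.38,.18,.1]);print('pads w',p,_)
print(fit(pl,w,A([[261,161.4],[266.4,169],[292.2,209.8],[298,219.8]]),pl,[.38,.18,.1]))
gl=A([[-.145,-.18,.04],[.145,-.18,.04]]);w=A([[199.8,41.3],[392.2,47.4]])
q,_=fit(gl,w,np.zeros((0,2)),np.zeros((0,3)),[.5,.32,.2]);print('grill w',q,_)
print(fit(gl,w,A([[264.7,156.5],[322.6,222.6]]),gl,[.5,.32,.2]))
fe=T2(*q,[[-.105,-.13,0],[.105,-.13,0],[-.105,.13,0],[.105,.13,0]]);print(fe.round(4))
inv=lambda P:(P[:,:2]-p[:2])@A([[np.cos(p[2]),-np.sin(p[2])],[np.sin(p[2]),np.cos(p[2])]])
print('feet in pad frame',inv(fe).round(4))
bl=A([[-.05,.025,.044],[.05,.025,.044],[-.05,-.025,.044],[.05,-.025,.044]]);w=A([[266.8,79.2],[334.8,82.2],[266.3,112.7],[333.7,115.4]])
print('block',fit(bl,w,np.zeros((0,2)),np.zeros((0,3)),[.55,.06,.18]))
for uv,z in [((299.4,49.7),.072),((317.9,50.9),.072),((294,256),.04),((289.5,302),.028),((303,158),.04)]: print(uv,wray(s,uv,z).round(4))
print('depth cloud toe',[cloud(g)[v,u].round(4) for u,v in [(283,183),(285,185),(282,182)]])
print('glass',wray(s,(184,133),0),'plate',wray(s,(440,137),.075))
```

```text
pads w [0.3806 0.178  0.095 ] [-0.58  0.01 -0.33 -0.04  0.08 -0.34  0.87  0.39]
(array([0.3807, 0.1782, 0.0943]), array([-0.51, -0.09, -0.25, -0.12,  0.15, -0.35,  0.94,  0.4 , -0.3 ,
       -0.23, -0.55, -0.24, -0.18, -0.1 ,  0.01, -0.32]))
grill w [0.4986 0.3202 0.1948] [-0.74  0.01  0.89 -0.01]
(array([0.4985, 0.3203, 0.1947]), array([-0.81, -0.07,  0.83, -0.08, -0.37, -0.15,  0.1 ,  0.84]))
[[0.4208 0.1723 0.    ]
 [0.6268 0.213  0.    ]
 [0.3704 0.4274 0.    ]
 [0.5764 0.4681 0.    ]]
feet in pad frame [[ 0.0394 -0.0094]
 [ 0.2484  0.0115]
 [ 0.0135  0.2493]
 [ 0.2225  0.2702]]
block (array([0.55  , 0.0598, 0.1716]), array([-0.39, -0.5 ,  0.59, -0.28, -0.39,  0.55,  0.25,  0.25]))
(299.4, 49.7) [0.5313 0.1226 0.072 ]
(317.9, 50.9) [0.556  0.1268 0.072 ]
(294, 256) [ 0.5976 -0.1973  0.04  ]
(289.5, 302) [ 0.6181 -0.3097  0.028 ]
(303, 158) [ 0.5726 -0.0288  0.04  ]
depth cloud toe [array([0.541 , 0.1194, 0.0676]), array([0.5497, 0.1216, 0.0678]), array([0.5338, 0.1193, 0.0648])]
glass [ 0.38153471 -0.0297991   0.        ] plate [0.77308177 0.05654805 0.075     ]
```

Call:
{"name": "carry_out", "arguments": {
  "increments": [
    [[0.1, 0.2, 0.5, 0, 1], [0.5, 0.5, 1.2, 0, 1], [1.0, 0.8, 2.1, 0.1, 1], [1.6, 1.1, 3.0, 0.1, 1], [2.2, 1.2, 3.8, 0.1, 1], [2.8, 1.3, 4.5, 0.1, 1], [3.5, 1.33, 4.8, 0.1, 1], [4.2, 1.33, 4.8, 0.1, 1], [4.8, 1.33, 4.8, 0.1, 1], [5.3, 1.33, 4.8, 0.1, 1], [5.6, 1.33, 4.8, 0.1, 1], [5.6, 1.33, 4.8, 0.1, 1]]
  ]
}}

```text
t: 3.3
tool_pos: [0.6062, -0.2536, 0.0484]
orientation: [1.088, 1.288, -1.09]
contact_force: [-0.7, 0.5, -0.3]
opening: 1.002
```

Run:
```python
from h import *
s=snap('wrist','wrist2');snap('scene','scene2')
st=manip.read_state();print(st['tool_pos'],R.from_rotvec(st['orientation']).as_matrix().round(3)[:,1])
```

```text
[ 0.60912224 -0.25457296  0.05213298] [0.987 0.164 0.001]
```

View pics/wrist2.png

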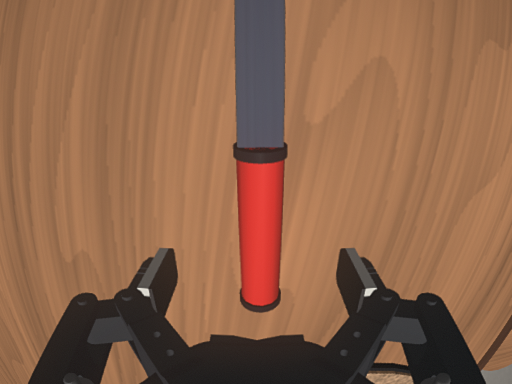

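View pics/scene2.png

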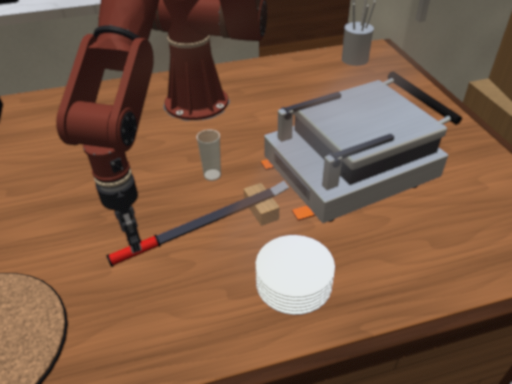

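Call:
{"name": "carry_out", "arguments": {
  "increments": [
    [[0.3, 0, 0, 0, 1], [0.6, 0, 0, 0, 1], [0.85, 0, 0, 0, 1], [1.0, 0, 0, 0, 1], [1.02, 0, 0, 0, 0.5], [1.02, 0, 0, 0, -0.2], [1.02, 0, 0, 0, -0.6], [1.02, 0, 0, 0, -1], [1.02, 0, 0, 0, -1], [1.02, 0, 0, 0, -1]]
  ],
  "grip_force": 30
}}

```text
t: 4.4
tool_pos: [0.6096, -0.2541, 0.0013]
orientation: [1.086, 1.281, -1.086]
contact_force: [0.8, 0.4, 3.1]
opening: 0.319
```

Run:
```python
from h import *
s=snap('wrist','wrist3')
st=manip.read_state();print(st['t'],st['tool_pos'],st['contact_force'],st['opening'],R.from_rotvec(st['orientation']).as_matrix().round(3)[:,1])
```

```text
4.45 [ 0.60955671 -0.25408184  0.00121456] [ 0.6827965  -0.05231769  2.54930809] 0.31718263806885827 [0.986 0.165 0.001]
```

View pics/wrist3.png

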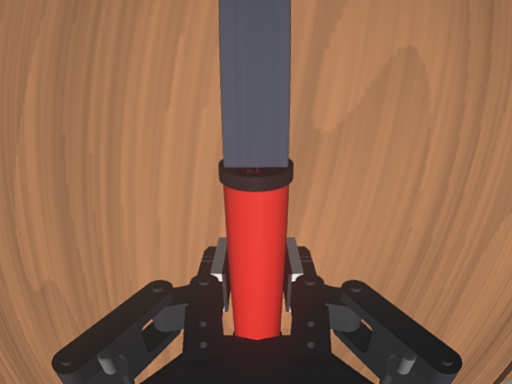

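```bash
cat >> h.py <<'E'
def units(H,yaw,st_pos,st_yaw):
    """H: target TCP xyz; returns tool units; tool z = -bar dir, yaw of bar"""
    y=np.array([np.cos(st_yaw),np.sin(st_yaw)]);z=np.array([np.sin(st_yaw),-np.cos(st_yaw)])
    d=np.array(H)-st_pos
    return [round(v,2) for v in (-d[2]/.05,d[:2]@y/.05,d[:2]@z/.05,-np.degrees(yaw-st_yaw)/8)]
def Hpos(pv,yaw,p,d):
    L=.389-d; z=.044+.005*np.cos(p)+L*np.sin(p)
    l=L*np.cos(p)-.005*np.sin(p)
    return np.array([pv[0]+l*np.sin(yaw),pv[1]-l*np.cos(yaw),z-.020])
def curyaw(st):
    m=R.from_rotvec(st['orientation']).as_matrix();return np.arctan2(m[1,1],m[0,1])
E
python3 - <<'E'
from h import *
st=manip.read_state();yw=curyaw(st);print(yw)
P0=np.array([.551,.087]);P1=np.array([.535,.0825])
for f in np.linspace(0,1,7): 
    print('raise',f.round(2),units(Hpos(P0,yw,-.06+.42*f,.042),yw,st['tool_pos'],yw))
for f in np.linspace(0,1,9): 
    y=yw+(-.28-yw)*f; print('swing',units(Hpos(P0+(P1-P0)*f,y,.36,.042),y,st['tool_pos'],yw))
E
```

```text
0.16544851940391406
raise 0.0 [np.float64(-0.14), np.float64(-0.03), np.float64(0.01), np.float64(-0.0)]
raise 0.17 [np.float64(-0.63), np.float64(-0.03), np.float64(0.02), np.float64(-0.0)]
raise 0.33 [np.float64(-1.11), np.float64(-0.03), np.float64(-0.01), np.float64(-0.0)]
raise 0.5 [np.float64(-1.59), np.float64(-0.03), np.float64(-0.07), np.float64(-0.0)]
raise 0.67 [np.float64(-2.07), np.float64(-0.03), np.float64(-0.17), np.float64(-0.0)]
raise 0.83 [np.float64(-2.54), np.float64(-0.03), np.float64(-0.3), np.float64(-0.0)]
raise 1.0 [np.float64(-2.99), np.float64(-0.03), np.float64(-0.46), np.float64(-0.0)]
swing [np.float64(-2.99), np.float64(-0.03), np.float64(-0.46), np.float64(-0.0)]
swing [np.float64(-2.99), np.float64(-0.43), np.float64(-0.47), np.float64(0.4)]
swing [np.float64(-2.99), np.float64(-0.83), np.float64(-0.49), np.float64(0.8)]
swing [np.float64(-2.99), np.float64(-1.23), np.float64(-0.54), np.float64(1.2)]
swing [np.float64(-2.99), np.float64(-1.62), np.float64(-0.6), np.float64(1.6)]
swing [np.float64(-2.99), np.float64(-2.01), np.float64(-0.69), np.float64(1.99)]
swing [np.float64(-2.99), np.float64(-2.4), np.float64(-0.79), np.float64(2.39)]
swing [np.float64(-2.99), np.float64(-2.78), np.float64(-0.91), np.float64(2.79)]
swing [np.float64(-2.99), np.float64(-3.15), np.float64(-1.06), np.float64(3.19)]
```

Call:
{"name": "carry_out", "arguments": {
  "increments": [
    [[-0.3, 0, 0, 0, -1], [-0.6, 0, 0.02, 0, -1], [-0.9, 0, 0, 0, -1], [-1.2, 0, -0.02, 0, -1], [-1.6, 0, -0.07, 0, -1], [-2.0, 0, -0.16, 0, -1], [-2.3, 0, -0.24, 0, -1], [-2.6, 0, -0.32, 0, -1], [-2.85, 0, -0.41, 0, -1], [-3.0, 0, -0.46, 0, -1], [-3.0, 0, -0.46, 0, -1]]
  ]
}}

```text
t: 5.55
tool_pos: [0.6056, -0.2308, 0.1516]
orientation: [1.086, 1.281, -1.086]
contact_force: [-0.1, 0.4, -4.2]
opening: 0.315
```

Run:
```python
from h import *
s=snap('scene','scene4');s=snap('side','side4')
st=manip.read_state();print(st['t'],st['tool_pos'],st['contact_force'],st['moment'],st['opening'],curyaw(st))
```

```text
5.65 [ 0.60507322 -0.23135553  0.15003364] [-0.08915064 -0.85206143 -4.32521635] [-0.26803459 -0.0679725   0.00456364] 0.31863803104293403 0.1651229032197208
```

View pics/scene4.png

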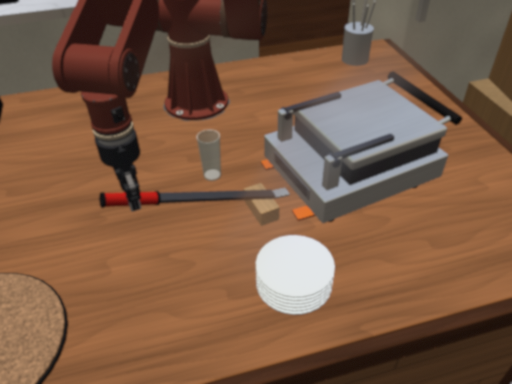

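View pics/side4.png

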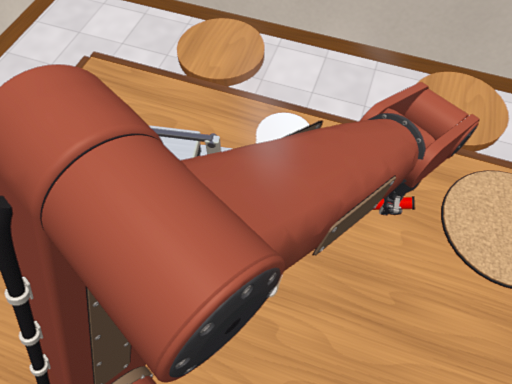

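Call:
{"name": "carry_out", "arguments": {
  "increments": [
    [[0, -0.2, 0, 0.2, -1], [0, -0.4, -0.01, 0.4, -1], [0, -0.6, -0.02, 0.6, -1], [0, -0.8, -0.03, 0.8, -1], [0, -1.1, -0.07, 1.1, -1], [0, -1.4, -0.11, 1.4, -1], [0, -1.7, -0.16, 1.7, -1], [0, -1.98, -0.23, 2.0, -1], [0, -2.25, -0.3, 2.27, -1], [0, -2.5, -0.37, 2.53, -1], [0, -2.75, -0.45, 2.79, -1], [0, -2.95, -0.53, 3.0, -1], [0, -3.1, -0.59, 3.15, -1], [0, -3.12, -0.6, 3.2, -1]]
  ]
}}

```text
t: 7.05
tool_pos: [0.4452, -0.2269, 0.1503]
orientation: [1.414, 1.062, -1.415]
contact_force: [0.7, 0.6, -5.0]
opening: 0.314
```

Run:
```python
from h import *
s=snap('scene','scene5')
zoom(s,170,350,130,240,4,'z5')
st=manip.read_state();print(st['t'],st['tool_pos'],st['contact_force'],st['moment'],st['opening'],curyaw(st))
```

```text
7.1 [ 0.44564524 -0.22699869  0.15037973] [ 1.18918102  0.18785613 -5.78036084] [-0.03313227 -0.09391233 -0.07079323] 0.3166716331758351 -0.2819118403786588
```

View pics/z5.png

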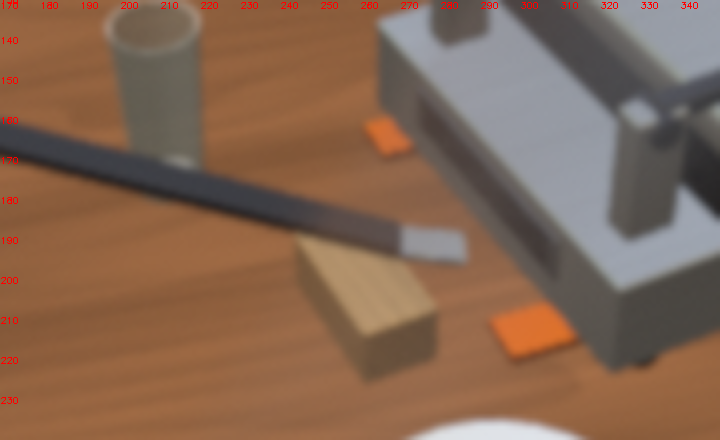

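Run:
```python
from h import *
s=load('scene5');P=cloud(s)
for z in (.036,.042,.048): print(z,ray(s,(286.3,187.6),z).round(4),ray(s,(286,195.6),z).round(4))
for u,v in [(283,189),(275,190),(260,186),(240,179),(220,175)]: print((u,v),P[v,u].round(4))
bl=[[-.05,.025,.044],[.05,.025,.044],[-.05,-.025,.044],[.05,-.025,.044]]
print(proj(s,T2(.55,.0598,.1716,bl)).round(1))
st=manip.read_state();y=curyaw(st)
print('line H->', [ (st['tool_pos'][:2]+t*np.array([-np.sin(y),np.cos(y)])).round(4) for t in (.31,.32,.365)])
```

```text
0.036 [0.5259 0.1339 0.036 ] [0.5539 0.1236 0.036 ]
0.042 [0.5322 0.1316 0.042 ] [0.5601 0.1214 0.042 ]
0.048 [0.5386 0.1292 0.048 ] [0.5662 0.1192 0.048 ]
(283, 189) [0.5398 0.1203 0.0467]
(275, 190) [0.5402 0.0994 0.0492]
(260, 186) [0.5274 0.0648 0.0605]
(240, 179) [0.5116 0.0193 0.0816]
(220, 175) [ 0.5025 -0.0271  0.0984]
[[260.8 182.3]
 [279.4 206.8]
 [242.8 188.3]
 [260.6 213.5]]
line H-> [array([0.5319, 0.0708]), array([0.5347, 0.0804]), array([0.5472, 0.1236])]
```

Run:
```python
from h import *
st=manip.read_state();y=curyaw(st)
b=units(Hpos([.535,.0825],y,.357,.045),y,st['tool_pos'],y);print(b)
for p,d in [(.357,.045),(.357,.06),(.36,.075),(.33,.09),(.3,.1),(.27,.11),(.2,.11)]:
    print(p,d,(np.array(units(Hpos([.535,.0825],y,p,d),y,st['tool_pos'],y))-b).round(2))
```

```text
[np.float64(0.03), np.float64(-0.01), np.float64(-0.03), np.float64(-0.0)]
0.357 0.045 [0. 0. 0. 0.]
0.357 0.06 [ 0.1   0.   -0.28  0.  ]
0.36 0.075 [ 0.19  0.   -0.57  0.  ]
0.33 0.09 [ 0.47  0.   -0.79  0.  ]
0.3 0.1 [ 0.69  0.   -0.92  0.  ]
0.27 0.11 [ 0.91  0.   -1.06  0.  ]
0.2 0.11 [ 1.29  0.   -0.96  0.  ]
```

Call:
{"name": "carry_out", "arguments": {
  "increments": [
    [[0.03, 0, -0.1, 0, -1], [0.07, 0, -0.19, 0, -1], [0.1, 0, -0.28, 0, -1], [0.13, 0, -0.38, 0, -1], [0.16, 0, -0.47, 0, -1], [0.19, 0, -0.57, 0, -1], [0.28, 0, -0.64, 0, -1], [0.37, 0, -0.71, 0, -1], [0.47, 0, -0.79, 0, -1], [0.58, 0, -0.85, 0, -1], [0.69, 0, -0.92, 0, -1], [0.8, 0, -0.99, 0, -1], [0.91, 0, -1.06, 0, -1], [0.91, 0, -1.06, 0, -1]]
  ]
}}

```text
t: 8.5
tool_pos: [0.4606, -0.1746, 0.1036]
orientation: [1.416, 1.065, -1.414]
contact_force: [0.4, 3.7, -3.6]
opening: 0.318
```

Run:
```python
from h import *
s=snap('scene','scene6')
zoom(s,170,350,130,240,4,'z6')
st=manip.read_state();print(st['t'],st['tool_pos'],st['contact_force'],st['moment'],st['opening'],curyaw(st))
```

```text
8.55 [ 0.46077759 -0.1747077   0.10395574] [-0.33440134  3.66031036 -4.18852147] [ 0.72136468 -0.16816637  0.13622614] 0.3202175088031174 -0.2822939585020957
```

View pics/z6.png

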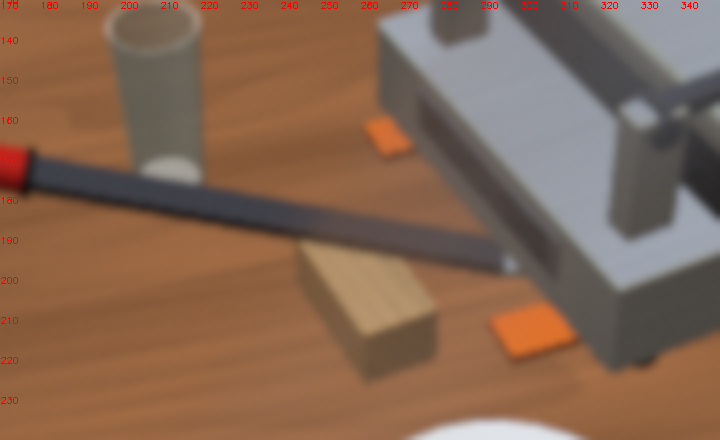

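Call:
{"name": "carry_out", "arguments": {
  "increments": [
    [[0.05, 0, 0.02, 0, -1], [0.12, 0, 0.04, 0, -1], [0.2, 0, 0.06, 0, -1], [0.28, 0, 0.08, 0, -1], [0.36, 0, 0.09, 0, -1], [0.44, 0, 0.11, 0, -1], [0.5, 0, 0.12, 0, -1], [0.56, 0, 0.13, 0, -1], [0.62, 0, 0.14, 0, -1], [0.68, 0, 0.15, 0, -1], [0.74, 0, 0.16, 0, -1], [0.8, 0, 0.17, 0, -1]]
  ],
  "grip_force": 45
}}

```text
t: 9.75
tool_pos: [0.4604, -0.1854, 0.067]
orientation: [1.414, 1.059, -1.412]
contact_force: [-1.8, 2.0, 10.3]
opening: 0.315
```

```bash
cat >> h.py <<'E'
G0=(.4985,.3203,.195); PAD=(.3807,.1782,.0943)
def track(name,base='scene6',verbose=True):
    a=load(base);b=load(name)
    ga=cv2.cvtColor(a['img'],cv2.COLOR_RGB2GRAY);gb=cv2.cvtColor(b['img'],cv2.COLOR_RGB2GRAY)
    m=np.zeros_like(ga);cv2.fillConvexPoly(m,np.array([[266,128],[392,72],[450,118],[448,178],[324,222],[264,158]]),255)
    m[(ga<0)]=0
    p=cv2.goodFeaturesToTrack(ga,150,.01,4,mask=m)
    q,st,e=cv2.calcOpticalFlowPyrLK(ga,gb,p,None,winSize=(13,13),maxLevel=3)
    r,st2,e2=cv2.calcOpticalFlowPyrLK(gb,ga,q,None,winSize=(13,13),maxLevel=3)
    ok=(st.ravel()==1)&(st2.ravel()==1)&(np.linalg.norm((p-r).reshape(-1,2),axis=1)<.3)
    P=cloud(a);dm=cv2.medianBlur(a['depth'],5)
    a2=dict(a);a2['depth']=dm;P=cloud(a2)
    p=p.reshape(-1,2)[ok];q=q.reshape(-1,2)[ok]
    X=np.array([P[int(round(v)),int(round(u))] for u,v in p]);
    # move X along ray so exact reprojection of base pix; local grill coords
    c,s_=np.cos(G0[2]),np.sin(G0[2])
    Rg=np.array([[c,-s_,0],[s_,c,0],[0,0,1]]);
    loc=(X-[G0[0],G0[1],0])@Rg
    good=(np.abs(loc[:,0])<.16)&(np.abs(loc[:,1])<.25)&(loc[:,2]>.03)&(loc[:,2]<.25)
    loc,p,q=loc[good],p[good],q[good]
    def tf(x,l):
        Rm=R.from_rotvec([0,0,x[2]]).as_matrix()@R.from_euler('xy',[x[4],x[5]]).as_matrix()
        return l@Rm.T+[x[0],x[1],x[3]]
    p0=proj(a,tf([*G0,0,0,0],loc))
    f=lambda x:(proj(b,tf(x,loc))-(p0+q-p)).ravel()
    # grill front feet on counter: z pitch coupled
    def g(y): # x,y,yaw,pitch(rear up), roll : front feet midpoint stays at z=0
        x=[y[0],y[1],y[2],0,y[3],y[4]]
        fr=tf(x,np.array([[0,.13,0]]))[0,2]; x[3]=-fr
        return x
    F=lambda y:np.r_[f(g(y)),y[4]*2000]
    o=least_squares(F,[*G0,0,0],loss='soft_l1',f_scale=.3)
    x=g(o.x)
    ft=tf(x,np.array([[-.105,-.13,0],[.105,-.13,0],[0,.13,0]]))
    cp,sp=np.cos(PAD[2]),np.sin(PAD[2])
    d=ft[:,:2]-PAD[:2];px=d[:,0]*cp+d[:,1]*sp;py=-d[:,0]*sp+d[:,1]*cp
    if verbose: print(name,'n',len(q),'med res',np.median(np.abs(o.fun[:-1])).round(3),'med flow',np.median(q-p,axis=0).round(2),'yaw',round(x[2],4),'pitch',round(o.x[3],4),'roll',round(o.x[4],4))
    print('  near dx %.1f dy %.1f z %.1f | far dx %.1f dy %.1f z %.1f | front mid %.1f %.1f mm'%(px[0]*1e3,py[0]*1e3,ft[0,2]*1e3,(px[1]-.21)*1e3,py[1]*1e3,ft[1,2]*1e3,px[2]*1e3,py[2]*1e3))
def stt():
    st=manip.read_state();print('t',round(st['t'],2),'tcp',st['tool_pos'].round(4),'F',st['contact_force'].round(1),'M',st['moment'].round(2),'op',round(st['opening'],3),'yaw',round(curyaw(st),4))
    return st
E
python3 - <<'E'
from h import *
s=snap('scene','scene7')
zoom(s,170,350,130,240,4,'z7')
track('scene5');track('scene7');stt()
E
```

```text
scene5 n 51 med res 0.029 med flow [-0.    0.01] yaw 0.1952 pitch -0.0003 roll -0.0
  near dx 39.4 dy -9.7 z 0.1 | far dx 38.3 dy 11.5 z 0.1 | front mid 117.6 259.6 mm
scene7 n 49 med res 0.067 med flow [ 0.63 -1.53] yaw 0.1919 pitch -0.0137 roll 0.0
  near dx 38.2 dy -9.1 z 3.6 | far dx 37.2 dy 11.4 z 3.6 | front mid 117.4 259.9 mm
t 9.8 tcp [ 0.4603 -0.1855  0.0667] F [-0.5  4.3  9.4] M [1.04 0.15 0.17] op 0.311 yaw -0.2817
```

View pics/z7.png

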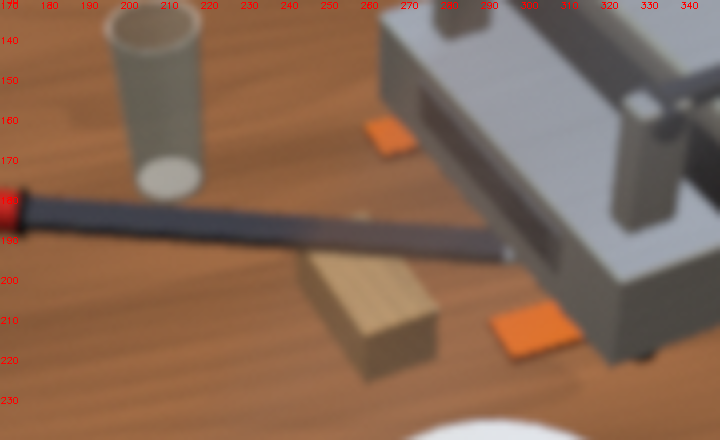

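Call:
{"name": "carry_out", "arguments": {
  "increments": [
    [[0.06, 0, 0.01, 0, -1], [0.12, 0, 0.01, 0, -1], [0.18, 0, 0.02, 0, -1], [0.24, 0, 0.02, 0, -1], [0.3, 0, 0.02, 0, -1], [0.36, 0, 0.03, 0, -1], [0.42, 0, 0.03, 0, -1], [0.48, 0, 0.03, 0, -1], [0.48, 0, 0.03, 0, -1]]
  ]
}}

```text
t: 10.7
tool_pos: [0.4622, -0.1883, 0.045]
orientation: [1.413, 1.055, -1.408]
contact_force: [-0.7, 4.9, 16.6]
opening: 0.308
```

Run:
```python
from h import *
s=snap('scene','scene8')
track('scene8');stt()
```

```text
scene8 n 47 med res 0.12 med flow [ 2.07 -4.38] yaw 0.1889 pitch -0.0405 roll 0.0
  near dx 37.1 dy -8.3 z 10.5 | far dx 36.2 dy 11.5 z 10.5 | front mid 117.1 260.2 mm
t 10.75 tcp [ 0.4623 -0.1883  0.0452] F [-0.9  5.5 16.8] M [1.09 0.2  0.56] op 0.313 yaw -0.2799
```

```bash
sed -i 's/y\[4\]\*2000/y[4]*W/; s/verbose=True):/verbose=True,W=60):/' h.py
python3 - <<'E'
from h import *
for n in ['scene5','scene7','scene8']: track(n)
st=stt();y0=curyaw(st);pv=np.array([.535,.0825]);d=st['tool_pos'][:2]-pv
print(np.arctan2(d[0],-d[1]),np.hypot(*d))
L=np.hypot(*d);b=np.arctan2(d[0],-d[1])
for k in range(0,9):
    a=.1*k; H=[pv[0]+L*np.sin(b+a),pv[1]-L*np.cos(b+a),st['tool_pos'][2]]
    print(k,units(H,y0+a,st['tool_pos'],y0))
E
```

```text
scene5 n 51 med res 0.026 med flow [-0.    0.01] yaw 0.1952 pitch -0.0004 roll -0.0005
  near dx 39.5 dy -9.7 z 0.0 | far dx 38.4 dy 11.5 z 0.1 | front mid 117.8 259.6 mm
scene7 n 49 med res 0.064 med flow [ 0.63 -1.53] yaw 0.1919 pitch -0.0136 roll 0.0004
  near dx 38.1 dy -9.1 z 3.6 | far dx 37.1 dy 11.4 z 3.5 | front mid 117.3 259.9 mm
scene8 n 47 med res 0.117 med flow [ 2.07 -4.38] yaw 0.189 pitch -0.0404 roll 0.0008
  near dx 36.9 dy -8.3 z 10.6 | far dx 36.0 dy 11.6 z 10.4 | front mid 116.9 260.3 mm
t 10.75 tcp [ 0.4623 -0.1883  0.0452] F [-0.9  5.5 16.8] M [1.09 0.2  0.56] op 0.313 yaw -0.2799
-0.2622734727350291 0.28039964022114927
0 [np.float64(-0.0), np.float64(-0.0), np.float64(-0.0), np.float64(-0.0)]
1 [np.float64(-0.0), np.float64(0.56), np.float64(-0.04), np.float64(-0.72)]
2 [np.float64(-0.0), np.float64(1.11), np.float64(-0.13), np.float64(-1.43)]
3 [np.float64(-0.0), np.float64(1.65), np.float64(-0.28), np.float64(-2.15)]
4 [np.float64(-0.0), np.float64(2.18), np.float64(-0.48), np.float64(-2.86)]
5 [np.float64(-0.0), np.float64(2.68), np.float64(-0.73), np.float64(-3.58)]
6 [np.float64(-0.0), np.float64(3.15), np.float64(-1.04), np.float64(-4.3)]
7 [np.float64(-0.0), np.float64(3.59), np.float64(-1.38), np.float64(-5.01)]
8 [np.float64(-0.0), np.float64(3.99), np.float64(-1.77), np.float64(-5.73)]
```

Call:
{"name": "carry_out", "arguments": {
  "increments": [
    [[0.05, 0, 0, 0, -1], [0.1, 0, 0, 0, -1], [0.1, 0.09, 0, -0.12, -1], [0.1, 0.19, -0.01, -0.24, -1], [0.1, 0.28, -0.02, -0.36, -1], [0.1, 0.37, -0.02, -0.48, -1], [0.1, 0.46, -0.03, -0.6, -1], [0.1, 0.56, -0.04, -0.72, -1], [0.1, 0.65, -0.05, -0.84, -1], [0.1, 0.74, -0.06, -0.96, -1], [0.1, 0.83, -0.08, -1.08, -1], [0.1, 0.93, -0.1, -1.2, -1], [0.1, 1.02, -0.12, -1.32, -1], [0.1, 1.11, -0.13, -1.43, -1], [0.1, 1.11, -0.13, -1.43, -1]]
  ]
}}

```text
t: 12.25
tool_pos: [0.5169, -0.2001, 0.0405]
orientation: [1.266, 1.159, -1.269]
contact_force: [-4.0, -3.6, 14.6]
opening: 0.309
```

Run:
```python
from h import *
s=snap('scene','scene9');zoom(s,170,350,130,240,4,'z9')
track('scene9');stt()
```

```text
scene9 n 44 med res 0.198 med flow [ 0.23 -7.44] yaw 0.156 pitch -0.0473 roll 0.0021
  near dx 25.2 dy -3.9 z 12.5 | far dx 24.8 dy 9.0 z 12.1 | front mid 114.0 261.8 mm
t 12.3 tcp [ 0.5169 -0.2001  0.0406] F [-3.6 -2.7 14.5] M [-0.19  0.8  -0.31] op 0.315 yaw -0.0824
```

View pics/z9.png

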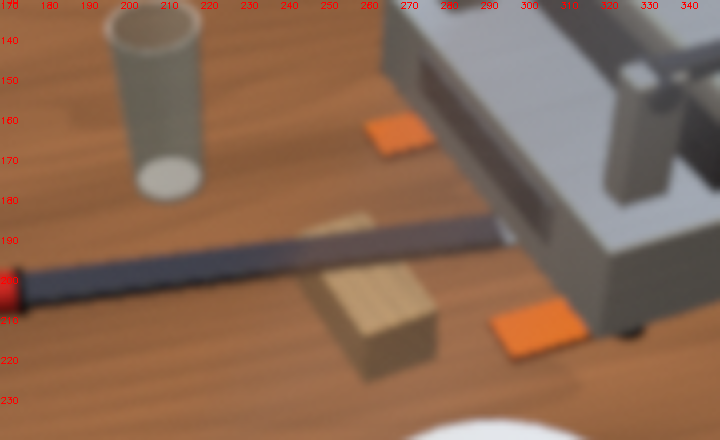

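Run:
```python
from h import *
st=stt();y0=curyaw(st);pv=np.array([.535,.0825]);d=st['tool_pos'][:2]-pv
L=np.hypot(*d);b=np.arctan2(d[0],-d[1]);print(L,b,y0)
for k in np.arange(0,5,.5):
    a=.1*k; H=[pv[0]+.2815*np.sin(b+a),pv[1]-.2815*np.cos(b+a),st['tool_pos'][2]]
    print(k,units(H,y0+a,st['tool_pos'],y0))
```

```text
t 12.3 tcp [ 0.5169 -0.2001  0.0406] F [-3.6 -2.7 14.5] M [-0.19  0.8  -0.31] op 0.315 yaw -0.0824
0.283140993253653 -0.0639744331605655 -0.08236863682016804
0.0 [np.float64(-0.0), np.float64(-0.0), np.float64(-0.03), np.float64(-0.0)]
0.5 [np.float64(-0.0), np.float64(0.28), np.float64(-0.05), np.float64(-0.36)]
1.0 [np.float64(-0.0), np.float64(0.56), np.float64(-0.07), np.float64(-0.72)]
1.5 [np.float64(-0.0), np.float64(0.84), np.float64(-0.11), np.float64(-1.07)]
2.0 [np.float64(-0.0), np.float64(1.12), np.float64(-0.17), np.float64(-1.43)]
2.5 [np.float64(-0.0), np.float64(1.39), np.float64(-0.23), np.float64(-1.79)]
3.0 [np.float64(-0.0), np.float64(1.66), np.float64(-0.31), np.float64(-2.15)]
3.5 [np.float64(-0.0), np.float64(1.92), np.float64(-0.41), np.float64(-2.51)]
4.0 [np.float64(-0.0), np.float64(2.18), np.float64(-0.52), np.float64(-2.86)]
4.5 [np.float64(-0.0), np.float64(2.44), np.float64(-0.64), np.float64(-3.22)]
```

Call:
{"name": "carry_out", "arguments": {
  "increments": [
    [[0, 0.1, -0.01, -0.12, -1], [0, 0.19, -0.02, -0.24, -1], [0, 0.28, -0.03, -0.36, -1], [0, 0.37, -0.04, -0.48, -1], [0, 0.46, -0.05, -0.6, -1], [0, 0.56, -0.06, -0.72, -1], [0, 0.65, -0.07, -0.84, -1], [0, 0.75, -0.09, -0.96, -1], [0, 0.84, -0.11, -1.07, -1], [0, 0.93, -0.13, -1.19, -1], [0, 1.03, -0.15, -1.31, -1], [0, 1.12, -0.17, -1.43, -1], [0, 1.21, -0.19, -1.55, -1], [0, 1.3, -0.21, -1.67, -1], [0, 1.39, -0.23, -1.79, -1], [0, 1.48, -0.25, -1.91, -1], [0, 1.57, -0.28, -2.03, -1], [0, 1.66, -0.31, -2.15, -1], [0, 1.66, -0.31, -2.15, -1]]
  ]
}}

```text
t: 14.2
tool_pos: [0.6042, -0.1932, 0.0431]
orientation: [1.045, 1.285, -1.046]
contact_force: [-0.3, -5.8, 15.2]
opening: 0.313
```

Run:
```python
from h import *
s=snap('scene','scene10');zoom(s,170,350,130,240,4,'z10')
track('scene10');stt()
```

```text
scene10 n 39 med res 0.392 med flow [ -2.31 -11.91] yaw 0.0912 pitch -0.0449 roll 0.0048
  near dx 2.9 dy 5.1 z 12.2 | far dx 2.9 dy 4.4 z 11.2 | front mid 108.6 264.5 mm
t 14.25 tcp [ 0.6042 -0.1932  0.0432] F [ 0.3 -5.7 14.9] M [-0.71  0.39 -0.51] op 0.306 yaw 0.2167
```

View pics/z10.png

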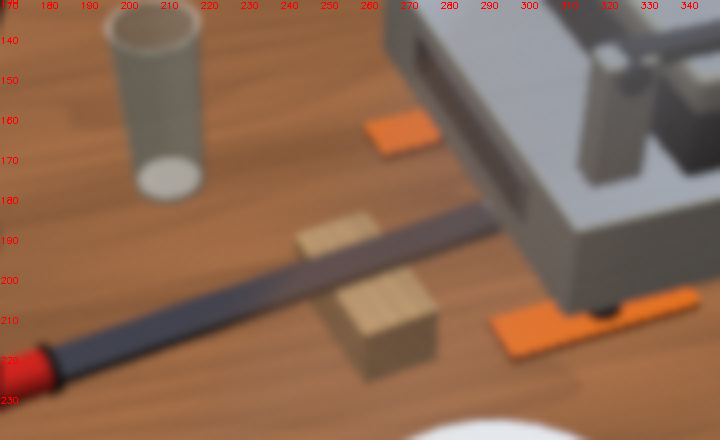

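```bash
cat >> h.py <<'E'
def overlay(name,x,out,u0=240,u1=350,v0=130,v1=230,f=7,extra=None):
    """x: (x,y,yaw,pitch) rear-up pitch about front feet"""
    s=load(name);a=cv2.resize(s['img'][v0:v1,u0:u1,::-1],None,fx=f,fy=f,interpolation=cv2.INTER_CUBIC)
    def tf(l):
        Rm=R.from_rotvec([0,0,x[2]]).as_matrix()@R.from_euler('x',x[3]).as_matrix()
        l=np.atleast_2d(l);z=-(Rm@np.array([0,.13,0]))[2];return l@Rm.T+[x[0],x[1],z]
    t=np.linspace(0,2*np.pi,40);dr=lambda P,c:cv2.polylines(a,[np.round(((proj(s,P)-[u0,v0]+.5)*f-.5)*8).astype(int).reshape(-1,1,2)],False,c,1,cv2.LINE_AA,3)
    for sx in (-.105,.105):
        for z in (0,.04): dr(tf(np.c_[sx+.012*np.cos(t),-.13+.012*np.sin(t),0*t+z]),(255,255,0))
    dr(tf([[-.145,-.18,.04],[.145,-.18,.04],[.145,.18,.04]]),(0,255,0))
    for k in (0,.21):
        dr(T2(*PAD,[[k-.018,-.065,.008],[k+.018,-.065,.008],[k+.018,.065,.008],[k-.018,.065,.008],[k-.018,-.065,.008]]),(255,0,255))
    cv2.imwrite(f'pics/{out}.png',a)
E
sed -i "s/    ft=tf(x,np.array(\[\[-.105/    X4=(x[0],x[1],x[2],x[4])\n&/; s/^def stt/def _():pass\ndef stt/" h.py
python3 - <<'E'
import re
t=open('h.py').read()
i=t.index("  near dx"); j=t.index("\n",i); t=t[:j]+"\n    return X4"+t[j:]; open('h.py','w').write(t)
E
python3 - <<'E'
from h import *
x=track('scene10');overlay('scene10',x,'o10')
x=track('scene6');overlay('scene6',x,'o6')
E
```

```text
scene10 n 39 med res 0.392 med flow [ -2.31 -11.91] yaw 0.0912 pitch -0.0449 roll 0.0048
  near dx 2.9 dy 5.1 z 12.2 | far dx 2.9 dy 4.4 z 11.2 | front mid 108.6 264.5 mm
scene6 n 51 med res 0.0 med flow [0. 0.] yaw 0.195 pitch 0.0 roll 0.0
  near dx 39.3 dy -9.5 z 0.0 | far dx 38.2 dy 11.6 z 0.0 | front mid 117.6 259.7 mm
```

View pics/o10.png

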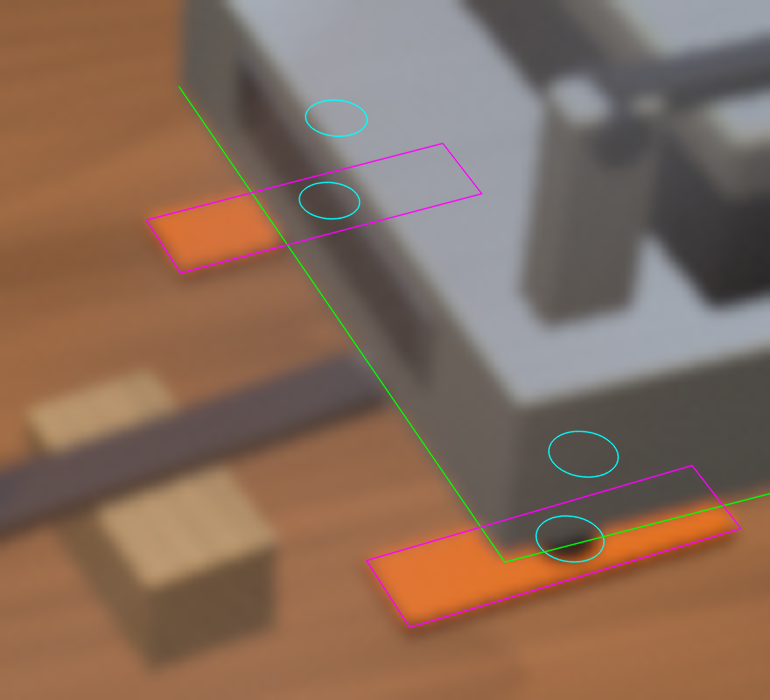

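View pics/o6.png

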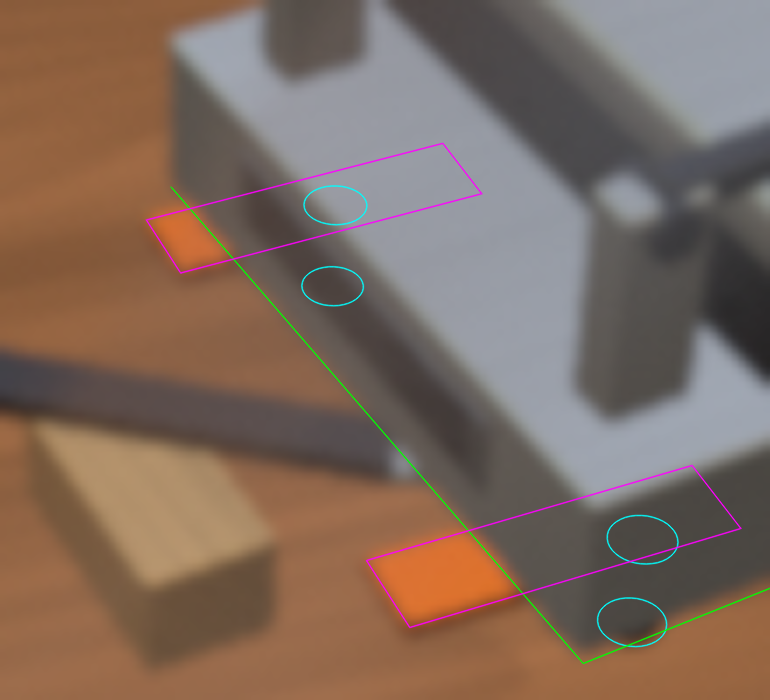

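Call:
{"name": "carry_out", "arguments": {
  "increments": [
    [[0, 0.07, -0.02, -0.09, -1], [0, 0.14, -0.04, -0.18, -1], [0, 0.2, -0.06, -0.26, -1], [0, 0.2, -0.06, -0.26, -1], [-0.04, 0.2, -0.06, -0.26, -1], [-0.08, 0.2, -0.06, -0.26, -1], [-0.12, 0.2, -0.06, -0.26, -1], [-0.12, 0.2, -0.06, -0.26, -1]]
  ]
}}

```text
t: 15.05
tool_pos: [0.6133, -0.1903, 0.0498]
orientation: [1.012, 1.297, -1.019]
contact_force: [0.1, -10.0, 13.3]
opening: 0.314
```

Run:
```python
from h import *
s=snap('scene','scene11')
x=track('scene11');overlay('scene11',x,'o11');stt()
```

```text
scene11 n 39 med res 0.365 med flow [ -2.95 -11.47] yaw 0.0852 pitch -0.0362 roll 0.0051
  near dx 0.8 dy 5.9 z 9.9 | far dx 0.8 dy 4.0 z 8.9 | front mid 108.1 264.8 mm
t 15.1 tcp [ 0.6133 -0.1903  0.0496] F [-0.2 -9.9 14.3] M [-1.63  0.39 -0.05] op 0.309 yaw 0.2558
```

View pics/o11.png

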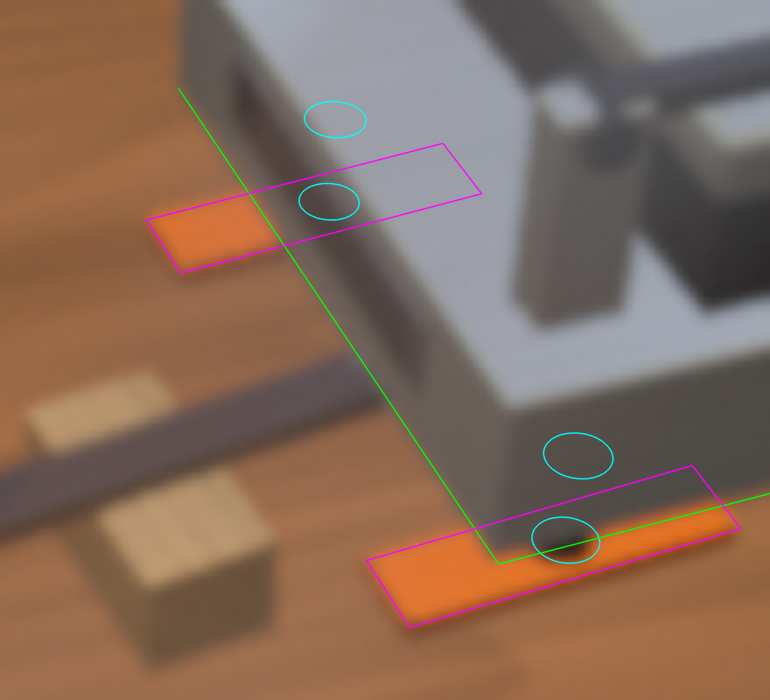

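Call:
{"name": "carry_out", "arguments": {
  "increments": [
    [[-0.03, 0, 0.01, 0, -1], [-0.06, 0, 0.02, 0, -1], [-0.09, 0, 0.03, 0, -1], [-0.12, 0, 0.04, 0, -1], [-0.15, 0, 0.04, 0, -1], [-0.19, 0, 0.04, 0, -1], [-0.23, 0, 0.04, 0, -1], [-0.28, 0, 0.04, 0, -1], [-0.34, 0, 0.04, 0, -1], [-0.4, 0, 0.04, 0, -1], [-0.4, 0, 0.04, 0, -1]]
  ]
}}

```text
t: 16.2
tool_pos: [0.6065, -0.1832, 0.0614]
orientation: [1.019, 1.32, -1.02]
contact_force: [0.6, -0.8, -5.1]
opening: 0.312
```

Run:
```python
from h import *
s=snap('scene','scene12')
x=track('scene12');overlay('scene12',x,'o12');stt()
```

```text
scene12 n 38 med res 0.371 med flow [ -3.09 -10.45] yaw 0.085 pitch -0.0294 roll 0.005
  near dx 0.9 dy 5.8 z 8.2 | far dx 0.9 dy 3.9 z 7.1 | front mid 108.3 264.7 mm
t 16.25 tcp [ 0.6065 -0.1831  0.0613] F [ 1.1 -1.3 -4.9] M [-0.39 -0.15 -0.09] op 0.308 yaw 0.2551
```

View pics/o12.png

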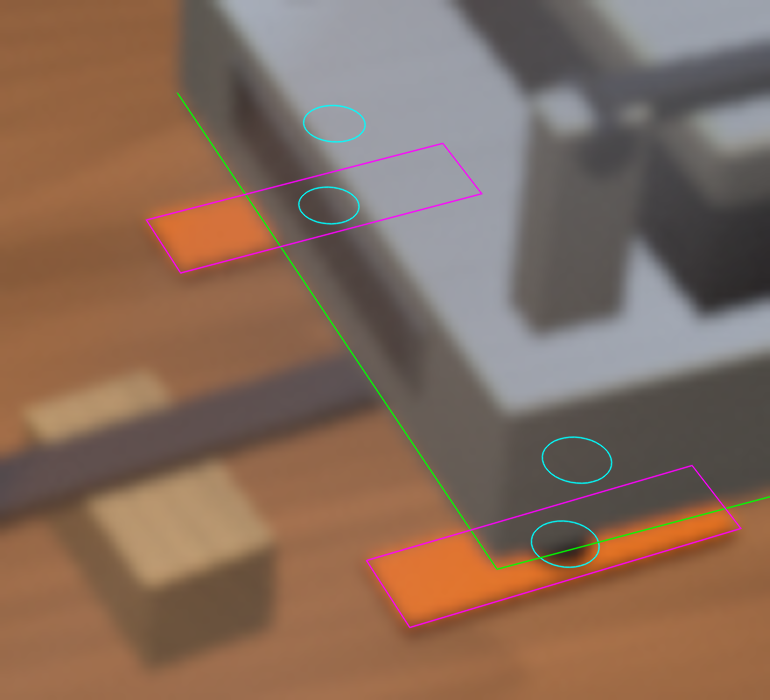

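Run:
```python
from h import *
st=stt();y=curyaw(st);pv=[.537,.084]
b=np.array(units(Hpos(pv,y,.115,.111),y,st['tool_pos'],y));print(b)
for p,d in [(.115,.111),(.18,.111),(.26,.111),(.26,.09),(.26,.07),(.26,.05),(.26,.035),(.15,.035),(.05,.035),(-.03,.035),(-.07,.035)]:
    H=Hpos(pv,y,p,d);print(p,d,(np.array(units(H,y,st['tool_pos'],y))-b).round(2),H.round(4))
```

```text
t 16.25 tcp [ 0.6065 -0.1831  0.0613] F [ 1.1 -1.3 -4.9] M [-0.39 -0.15 -0.09] op 0.308 yaw 0.2551
[ 0.01  0.   -0.01 -0.  ]
0.115 0.111 [0. 0. 0. 0.] [ 0.6065 -0.1827  0.0609]
0.18 0.111 [-0.36  0.   -0.06  0.  ] [ 0.6058 -0.1798  0.0787]
0.26 0.111 [-0.79  0.   -0.16  0.  ] [ 0.6045 -0.1747  0.1003]
0.26 0.09 [-0.9   0.    0.24  0.  ] [ 0.6096 -0.1944  0.1057]
0.26 0.07 [-1.    0.    0.63  0.  ] [ 0.6145 -0.2131  0.1108]
0.26 0.05 [-1.1   0.    1.02  0.  ] [ 0.6193 -0.2318  0.116 ]
0.26 0.035 [-1.18  0.    1.31  0.  ] [ 0.623  -0.2458  0.1198]
0.15 0.035 [-0.42  0.    1.48  0.  ] [ 0.6251 -0.254   0.0818]
0.05 0.035 [0.28 0.   1.56 0.  ] [ 0.6261 -0.2579  0.0467]
-0.03 0.035 [0.85 0.   1.57 0.  ] [ 0.6263 -0.2585  0.0184]
-0.07 0.035 [1.13 0.   1.56 0.  ] [ 0.6262 -0.258   0.0042]
```

Call:
{"name": "carry_out", "arguments": {
  "increments": [
    [[-0.15, 0, -0.02, 0, -1], [-0.3, 0, -0.05, 0, -1], [-0.5, 0, -0.09, 0, -1], [-0.7, 0, -0.14, 0, -1], [-0.8, 0, -0.16, 0, -1], [-0.8, 0, -0.16, 0, -1], [-0.83, 0, -0.05, 0, -1], [-0.87, 0, 0.1, 0, -1], [-0.9, 0, 0.24, 0, -1], [-0.95, 0, 0.4, 0, -1], [-1.0, 0, 0.6, 0, -1], [-1.05, 0, 0.8, 0, -1], [-1.1, 0, 1.0, 0, -1], [-1.15, 0, 1.2, 0, -1], [-1.18, 0, 1.31, 0, -1], [-1.18, 0, 1.31, 0, -1]]
  ],
  "grip_force": 30
}}

```text
t: 17.85
tool_pos: [0.6243, -0.2486, 0.1217]
orientation: [1.019, 1.315, -1.02]
contact_force: [0.1, -0.7, -4.6]
opening: 0.31
```

Run:
```python
from h import *
s=snap('scene','scene13')
x=track('scene13');overlay('scene13',x,'o13',u0=180,u1=350,f=4);stt()
```

```text
scene13 n 38 med res 0.368 med flow [ -3.1  -10.45] yaw 0.085 pitch -0.0294 roll 0.005
  near dx 1.0 dy 5.8 z 8.2 | far dx 1.0 dy 3.9 z 7.1 | front mid 108.3 264.7 mm
t 17.9 tcp [ 0.6241 -0.2481  0.1215] F [ 0.2 -0.6 -5.5] M [-0.43 -0.14 -0.01] op 0.311 yaw 0.254
```

View pics/o13.png

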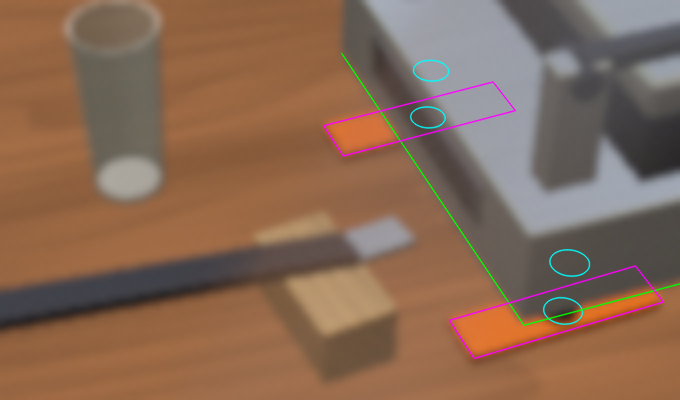

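Call:
{"name": "carry_out", "arguments": {
  "increments": [
    [[0.2, 0, 0.06, 0, -1], [0.5, 0, 0.12, 0, -1], [0.8, 0, 0.17, 0, -1], [1.1, 0, 0.21, 0, -1], [1.4, 0, 0.24, 0, -1], [1.65, 0, 0.25, 0, -1], [1.85, 0, 0.26, 0, -1], [2.0, 0, 0.26, 0, -1], [2.12, 0, 0.26, 0, -1], [2.2, 0, 0.25, 0, -1], [2.26, 0, 0.25, 0, -1], [2.32, 0, 0.25, 0, -1], [2.32, 0, 0.25, 0, -1]]
  ]
}}

```text
t: 19.2
tool_pos: [0.6264, -0.2583, 0.0045]
orientation: [1.02, 1.32, -1.02]
contact_force: [-0.8, 0.6, -3.1]
opening: 0.312
```

Run:
```python
from h import *
s=snap('scene','scene14')
stt()
```

```text
t 19.25 tcp [ 0.6264 -0.2583  0.0047] F [-0.9  0.4 -2.5] M [0.4  0.1  0.03] op 0.309 yaw 0.2546
```

View pics/scene14.png

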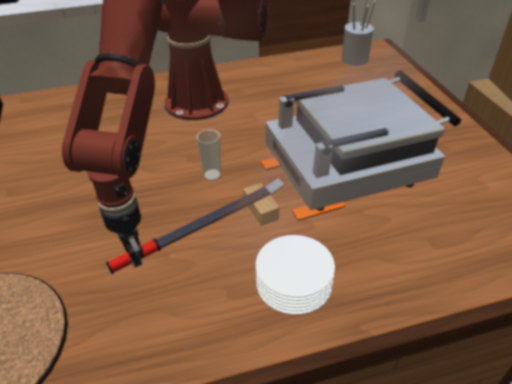

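Call:
{"name": "carry_out", "arguments": {
  "increments": [
    [[0.03, 0, 0, 0, -1], [0.06, 0, 0, 0, -1], [0.08, 0, 0, 0, -1], [0.08, 0, 0, 0, -1]]
  ]
}}

```text
t: 19.65
tool_pos: [0.6267, -0.2583, 0.0026]
orientation: [1.02, 1.32, -1.02]
contact_force: [-4.1, 3.2, 5.3]
opening: 0.314
```

Run:
```python
from h import *
stt()
```

```text
t 19.65 tcp [ 0.6267 -0.2583  0.0026] F [-4.1  3.2  5.3] M [0.81 0.73 0.08] op 0.314 yaw 0.2547
```

Handle is down on the counter. Release and rise.

Call:
{"name": "carry_out", "arguments": {
  "increments": [
    [[0.04, 0, 0, 0, -0.6], [0.02, 0, 0, 0, -0.1], [0.02, 0, 0, 0, 0.4], [0.02, 0, 0, 0, 0.8], [0, 0, 0, 0, 1], [0, 0, 0, 0, 1], [-0.1, 0, 0, 0, 1], [-0.4, 0, 0, 0, 1], [-0.9, 0, 0, 0, 1], [-1.6, 0, 0, 0, 1], [-2.4, 0, 0, 0, 1], [-3.2, 0, 0, 0, 1], [-3.2, 0, 0, 0, 1]]
  ]
}}

```text
t: 20.95
tool_pos: [0.6318, -0.2613, 0.1715]
orientation: [1.019, 1.302, -1.015]
contact_force: [-0.5, -0.8, 1.7]
opening: 1.002
```

Run:
```python
from h import *
stt();s=snap('scene','scene15');s=snap('wrist','wrist15')
st=manip.read_state();y=curyaw(st)
print(y,units([.50,-.04,.33],.13,st['tool_pos'],y))
track('scene15')
```

```text
t 20.95 tcp [ 0.6318 -0.2613  0.1715] F [-0.5 -0.8  1.7] M [-0.04 -0.04  0.02] op 1.002 yaw 0.2547
0.25458280364097674 [np.float64(-3.31), np.float64(-1.37), np.float64(-4.89), np.float64(0.89)]
scene15 n 38 med res 0.331 med flow [ -3.18 -10.51] yaw 0.0857 pitch -0.0299 roll 0.0043
  near dx 1.3 dy 5.5 z 8.2 | far dx 1.3 dy 3.7 z 7.3 | front mid 108.5 264.5 mm
```

View pics/wrist15.png

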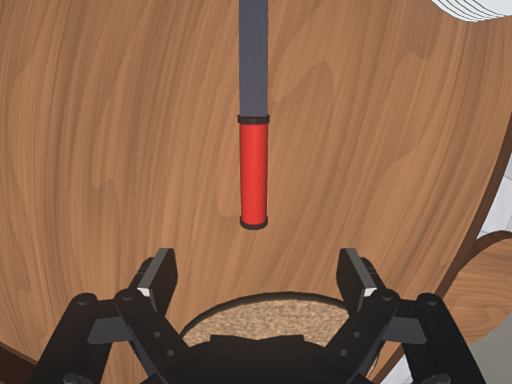

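Call:
{"name": "carry_out", "arguments": {
  "increments": [
    [[-0.5, 0, 0, 0, 1], [-1.1, -0.1, -0.3, 0.1, 1], [-1.7, -0.3, -0.9, 0.2, 1], [-2.3, -0.5, -1.6, 0.3, 1], [-2.8, -0.7, -2.4, 0.4, 1], [-3.1, -0.9, -3.1, 0.6, 1], [-3.3, -1.1, -3.8, 0.7, 1], [-3.3, -1.3, -4.4, 0.8, 1], [-3.3, -1.4, -4.9, 0.9, 1], [-3.3, -1.4, -4.9, 0.9, 1], [-3.3, -1.4, -4.9, 0.9, 1]]
  ]
}}

```text
t: 22.15
tool_pos: [0.4965, -0.0389, 0.3246]
orientation: [1.112, 1.269, -1.114]
contact_force: [0.4, 0.3, 0.0]
opening: 0.997
```

Run:
```python
from h import *
stt();s=snap('wrist','wrist16');zoom(s,180,350,10,120,4,'z16a');zoom(s,270,440,10,120,4,'z16b')
```

```text
t 22.15 tcp [ 0.4965 -0.0389  0.3246] F [0.4 0.3 0. ] M [ 0.03 -0.02 -0.05] op 0.997 yaw 0.1301
```

View pics/z16a.png

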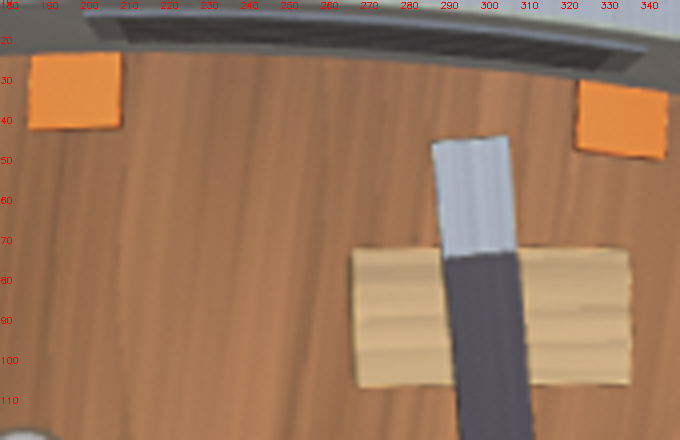

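View pics/z16b.png

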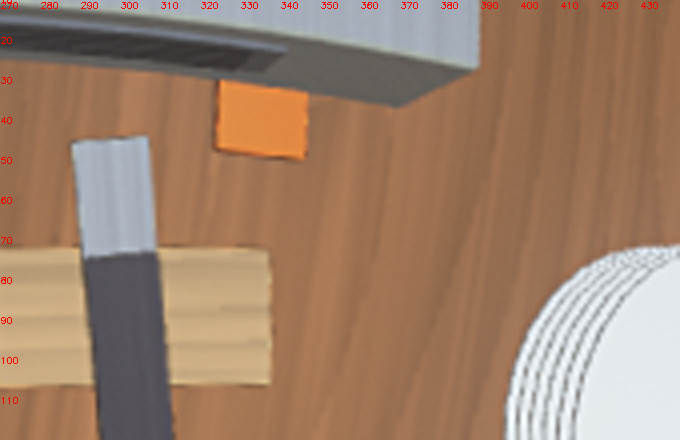

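View pics/wrist16.png

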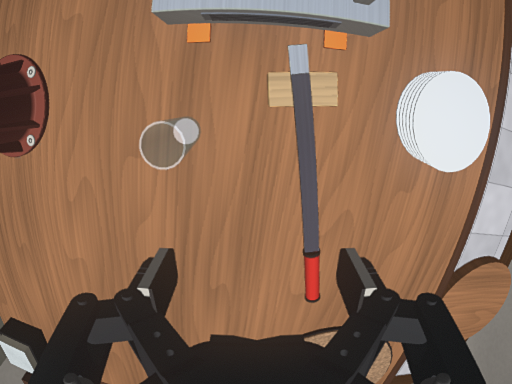

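Run:
```python
from h import *
s=load('wrist16');zoom(s,140,240,0,60,7,'z16c')
```

```text
(no output)
```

View pics/z16c.png

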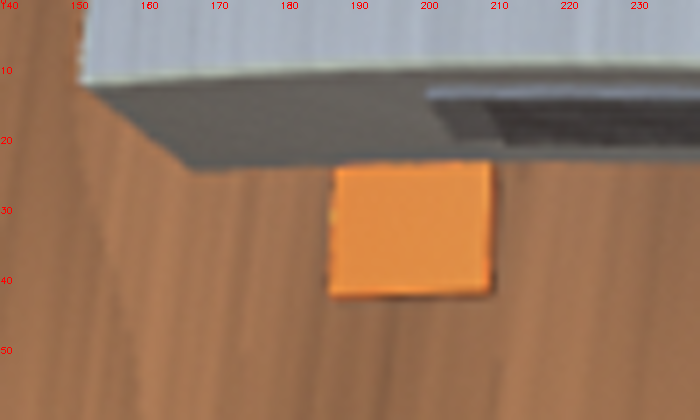

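Run:
```python
from h import *
s=load('wrist16');A=np.array
w=lambda loc,px,x0:least_squares(lambda q:(wproj(s,T2(*q,loc))-px).ravel(),x0)
pl=A([[-.018,-.065,.008],[.018,-.065,.008],[.192,-.065,.008],[.228,-.065,.008]])
r=w(pl,A([[186.7,41.9],[209.7,41.5],[323.8,46.6],[345.8,49.1]]),[.38,.18,.1]);p=r.x;print(p,r.fun.round(2))
gl=A([[-.145,-.1788,.0495],[.145,-.1788,.0495]])
r=w(gl,A([[166.7,23.9],[369.1,36.1]]),[.48,.32,.09]);g=r.x;print(g,r.fun.round(2))
fe=T2(*g,[[-.105,-.13,0],[.105,-.13,0]])
for P in (p,PAD):
    c,sn=np.cos(P[2]),np.sin(P[2]);d=fe[:,:2]-np.array(P[:2]);print((d@A([[c,-sn],[sn,c]])*1e3).round(1))
print([ (wray(s,uv,z)).round(4) for uv,z in [((166.7,23.9),.0495),((369.1,36.1),.0495)]])
```

```text
[0.38055053 0.17827417 0.09390484] [-0.28  0.12 -0.22 -0.14  0.05 -0.07  0.47  0.1 ]
[0.4758764  0.32163862 0.07998526] [-0.67 -0.04  0.69  0.03]
[[  1.5   5.3]
 [211.5   2.3]]
[[  1.4   5.4]
 [211.4   2.3]]
[array([0.3466, 0.1318, 0.0495]), array([0.6336, 0.1548, 0.0495])]
```

Run:
```python
from h import *
s=snap('scene','scene17');track('scene17')
w=load('wrist16');print('toe',wray(w,(297,44.5),.07).round(4));stt()
print(manip.sign_off())
```

```text
scene17 n 40 med res 0.315 med flow [ -3.41 -10.43] yaw 0.0898 pitch -0.034 roll 0.0015
  near dx 3.2 dy 3.3 z 9.0 | far dx 3.2 dy 2.3 z 8.7 | front mid 109.4 262.6 mm
toe [0.5297 0.116  0.07  ]
t 22.25 tcp [ 0.4971 -0.0397  0.3249] F [-0.7 -0.7 -0.7] M [0.01 0.04 0.02] op 1.003 yaw 0.1285
the job is handed in; nothing more can be done
None
```

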